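# Run a loaded ware bat out past the bench end

### The job

Push the ware bat along the bench with the fingertips, without lifting it, until its end stands 60 mm out past the bench's right-hand end and is square to it, so that the kiln loader can get his fingers under it. The four clay lids ride along on the bat and must keep their places: do not touch them, and leave the mugs, the brush and the spare lid where they stand.

Things in the scene. Friction and masses are not known exactly. Their poses are not given: they have to be found in the camera images.
- bat: the ware bat: a loose flat plywood board 160 mm wide (own x) by 260 mm long (own y) by 12 mm thick, about 0.3 kg, lying flat on the bench and carrying the four lids. Origin: centre of its underside. Its own -y end (a 160 mm wide straight end) is the one towards the bench end; at the start its length lies within 0.35 rad of square to the bench end and all of it is on the bench. It slides on the bench with ordinary wood friction (the loaded bat takes about 3 to 6 N to push)
- bat_end (a point): the middle of the bat's underside edge at its own -y end, the end that is to overhang (130 mm from the bat's origin)
- bench: the pale grey laminate bench that the robot stands on; its top is at height 0 and is 1150 mm (x) by 1400 mm (y), 40 mm thick. Origin: centre of the top; its axes are parallel to the robot's. Its right-hand end (-y) is the straight edge that the bat is to overhang; beyond it there is only air
- bench_end (a point): a point on the top edge of the bench's right-hand end; the edge runs through it along x, the bench lies on its +y side and the air on its -y side
- lid1: one of four alike bone-dry clay lids standing loose on the bat: a disc of 68 mm diameter and 11 mm thick with a central knob of 32 mm diameter, 22 mm tall in all, 85 g. Origin: centre of its underside. It stands within 5 mm of bat x = -38 mm, y = -62 mm, which leaves the bat's last 30 mm at each end bare
- lid2: one of four alike bone-dry clay lids standing loose on the bat: a disc of 68 mm diameter and 11 mm thick with a central knob of 32 mm diameter, 22 mm tall in all, 85 g. Origin: centre of its underside. It stands within 5 mm of bat x = 38 mm, y = -62 mm, which leaves the bat's last 30 mm at each end bare
- lid3: one of four alike bone-dry clay lids standing loose on the bat: a disc of 68 mm diameter and 11 mm thick with a central knob of 32 mm diameter, 22 mm tall in all, 85 g. Origin: centre of its underside. It stands within 5 mm of bat x = -38 mm, y = 62 mm, which leaves the bat's last 30 mm at each end bare
- lid4: one of four alike bone-dry clay lids standing loose on the bat: a disc of 68 mm diameter and 11 mm thick with a central knob of 32 mm diameter, 22 mm tall in all, 85 g. Origin: centre of its underside. It stands within 5 mm of bat x = 38 mm, y = 62 mm, which leaves the bat's last 30 mm at each end bare
- mug1: a bone-dry clay mug standing on the bench to the left of the bat, not part of the job: 82 mm diameter, 95 mm tall, handle along its own +y. Origin: centre of its underside
- mug2: a bone-dry clay mug standing on the bench to the left of the bat, not part of the job: 82 mm diameter, 95 mm tall, handle along its own +y. Origin: centre of its underside
- spare_lid: a fifth lid like the others, standing on the bench itself beyond the bat (seen from the robot), not part of the job. Origin: centre of its underside
- brush: a flat hand brush lying on the bench beyond the bat, 200 mm long, 42 mm wide and 20 mm thick, not part of the job. Origin: centre of its underside; its length lies along its own x
There are look-alikes about, which are no part of the job. What is shaped like the lid4 but green or yellow is not meant.

How it is judged:
At the end, for the whole second after the job is handed in: The bat lies flat and still on the bench with the middle of its end 52 to 68 mm past the bench end (60 mm asked), square to it within 0.10 rad; each lid stands on the bat within 13 mm of its nominal place (y of bat_end in the frame of bench_end between -0.068 and -0.052 m and angle between the y axis of bat and the y axis of bench, either way round below 0.1 rad and height (world z) of bat between -0.004 and 0.004 m and angle between bat's own z axis and vertical below 0.03 rad and linear speed of bat below 0.005 m/s and x of lid1 in the frame of bat between -0.051 and -0.025 m and y of lid1 in the frame of bat between -0.075 and -0.049 m and z of lid1 in the frame of bat between 0.008 and 0.016 m and x of lid2 in the frame of bat between 0.025 and 0.051 m and y of lid2 in the frame of bat between -0.075 and -0.049 m and z of lid2 in the frame of bat between 0.008 and 0.016 m and x of lid3 in the frame of bat between -0.051 and -0.025 m and y of lid3 in the frame of bat between 0.049 and 0.075 m and z of lid3 in the frame of bat between 0.008 and 0.016 m and x of lid4 in the frame of bat between 0.025 and 0.051 m and y of lid4 in the frame of bat between 0.049 and 0.075 m and z of lid4 in the frame of bat between 0.008 and 0.016 m); the robot touches nothing.
It fails at once if the bat is lifted or tipped off the bench (height (world z) of bat above 0.006 m or angle between bat's own z axis and vertical above 0.08 rad).
It fails at once if the robot touches a lid (contact force between any of the arm, the fingers and lid1 above 0.3 N or contact force between any of the arm, the fingers and lid2 above 0.3 N or contact force between any of the arm, the fingers and lid3 above 0.3 N or contact force between any of the arm, the fingers and lid4 above 0.3 N or contact force between any of the arm, the fingers and spare_lid above 0.3 N).
It fails at once if a lid is lifted or tipped over (z of any of lid1, lid2, lid3, lid4 in the frame of bat above 0.022 m or angle between any of lid1, lid2, lid3, lid4's own z axis and vertical above 0.25 rad).
It fails at once if a mug, the brush or the spare lid is pushed away (20 mm) or a mug knocked over (distance of any of mug1, mug2, spare_lid, brush from where it was at the start of the episode above 0.02 m or angle between any of mug1, mug2's own z axis and vertical above 0.3 rad).
It also fails if it takes over 51 s, if anything falls off the work surface, if the arm or the gripper's body presses on something with over 40 N, if the wrist force passes 120 N, or if a joint passes its speed limit or range.

### The arm

A 6-joint arm with a two-finger parallel gripper is mounted at the origin on the work surface. World frame = base frame: x ahead of the robot, y to its left, z up, the work surface at z = 0. Lengths are in m, angles in rad, forces in N, time in s.
With the tool pointing down it reaches from about 0.35 to 0.775 m from the base axis. Payload 5.5 kg.
Tool frame: the origin (TCP) lies on the centre line of the jaws, within the pads' length; the fingertips stand 11 mm ahead of it and the grasp point (between the pads) lies 8 mm behind it; y points along the fingers, z is the direction in which the jaws open and shut, and the axes are right-handed (so a half turn about y gives the same grasp; the last joint's range is limited). The gripper opens to 85 mm and grips with 20 to 120 N. Pads are 22 mm wide; open, the fingers measure 114 mm over their backs; the gripper's body (76 mm by 85 mm) begins 54 mm behind the grasp point. The pads swing forward as they close: fully open they stand 13 mm farther back than shut.
Start: joints at [-1.306, 0.313, 0.046, 1.304, 0, 1.431], TCP at [0.226, -0.529, 0.242] pointing down, gripper open.
Joint ranges: [-2.76, 2.76], [-0.86, 1.69], [-1.03, 1.26], [-2.2, 2.34], [-1.47, 1.5], [-3.14, 3.14]. Speed limits (rad/s): [2.57, 2.57, 3.14, 3.14, 3.14, 3.14].

### API

Orientations are given as a unit quaternion [w, x, y, z].
In Python, from station import manip gives the robot as it stands.
- The arm moves only by the tool drive_tool, never from a script. Its argument "series" is a list of rows, each a list of 6 numbers: the shift along the tool's x, y, z in mm, then the turn, a rotation vector about the tool's x, y, z in rad. In form: [[x, y, z, wx, wy, wz], ...]. A call has 1 to 20 rows; each row shifts and turns the pose as measured when the row begins, along the tool's axes as they then stand; what a row does not reach is not made up. A row lasts 1/10 s, in which the tool goes at most 50 mm and 8.59 degrees, less where a joint would pass 70% of its speed; a pose out of reach is approached as far as the arm can. A call is refused whole if a number of a shift passes 50 or a number of a turn 0.15, either way. A call with a gripper value outside its range is refused whole. "grip" is the finger opening in mm, from 0 to 85.4, set as the call begins (left out, the last holds). The fingers move at their own pace and stop on an object; the grip force is fixed at half the most. Time passes only in rows, so rows that do not move let the fingers close. It gives the time, the measured TCP pose, the force and the opening at its end, in the units of the state.
- manip.read_state(): the state, without advancing time (a new reading comes with each control period).
- manip.get_image(name): name is "side" or "top" or "wrist"; returns the picture (400x640x3 uint8, blue, green, red); there is no depth.
- manip.calibration(name): a dict with "mtx" (3x3 intrinsics, pixels), "extrinsics" (4x4, takes a point from camera to world coordinates). Camera axes: x right, y up, looking along -z (the intrinsics and any distortion apply to the point x, -y, -z); pixel columns grow to the right and rows downward; lengths in m; the calibration is good to about 2 mm. A picture is of the moment at which its call begins: read the wrist's pose just before it. calibration takes no time and is no camera call; for the wrist camera it gives the pose at the moment of the call.
- manip.sign_off(): hands the job in, once; it reports no verdict.
The state is a dict: "clock": time; "joint_positions": joint angles; "joint_velocities": joint speeds; "effort": joint torques, N m; "eef_pos": TCP position; "ee_rot": TCP orientation; "contact_force": force on the tool from outside, world axes, zero at the start; "wrist_torque": the same for the moment, N m; "grip_width": opening from 0.0 (shut) to 1.0 (fully open).
Only numpy, scipy, OpenCV 4.12 (cv2) and the standard library are available. Lean on these libraries where they do the work, as an engineer would, in place of code of your own. Each camera call takes 0.05 s, during which the arm holds its last target. There are 200 camera calls.

## Working session

There is one attempt and no reset: what is moved stays moved. The work goes in short steps, Python scripts to look and compute and a tool call to move; the robot and the scene stay as the last step left them, time stands still between calls to the robot, and variables do not carry over. Pictures are saved under pics/ and viewed, about 8 in all and at most 12, crops included, and the job is handed in when it is done.

Besides the shell and the picture viewer there is one more tool, called as name(argument=value, ...) on one line, values as JSON. drive_tool: Moves the arm, as the interface text tells. Its arguments: {"type":"object","properties":{"series":{"type":"array","items":{"type":"array","items":{"type":"number"}}},"grip":{"type":"number"}},"required":["series"]}

```bash
mkdir -p pics; python3 - <<'E'
from station import manip
import cv2
print(manip.read_state())
for n in("top","side"):
    c=manip.calibration(n); print(n,c["mtx"],c["extrinsics"],[k for k in c])
    cv2.imwrite(f"pics/{n}0.png",manip.get_image(n))
E
```

```text
{'clock': 0.0, 'joint_positions': array([-1.30559769e+00,  3.14003040e-01,  4.50066668e-02,  1.30360289e+00,
        1.56785591e-05,  1.43116514e+00]), 'joint_velocities': array([-1.74032285e-03, -2.34410692e-03, -8.81690124e-05, -2.11733439e-03,
       -5.63434347e-04,  5.69929459e-04]), 'effort': array([ 6.13554835e-05, -4.80627894e+01,  2.98533690e+01,  1.93356571e-02,
       -9.26150301e-05, -1.20136349e-06]), 'eef_pos': array([ 0.22632309, -0.52806524,  0.24141867]), 'ee_rot': array([ 0.14211906, -0.14218798,  0.6933067 , -0.69203365]), 'contact_force': array([-0.27683235,  0.17194045,  0.19591468]), 'wrist_torque': array([-0.00235314, -0.01748488, -0.02372946]), 'grip_width': 1.0002850325829837}
top [[423.02966554   0.         319.92130127]
 [  0.         423.02966554 191.99374456]
 [  0.           0.           1.        ]] [[ 2.27831540e-02  9.93683384e-01 -1.09882941e-01  4.38611489e-01]
 [-9.99739836e-01  2.27649829e-02 -1.42006903e-03  1.07512604e-01]
 [ 1.09038427e-03  1.09886707e-01  9.93943521e-01  1.16780900e+00]
 [ 0.00000000e+00  0.00000000e+00  0.00000000e+00  1.00000000e+00]] ['mtx', 'extrinsics']
side [[474.74140527   0.         323.74876499]
 [  0.         474.74140527 190.45823598]
 [  0.           0.           1.        ]] [[-0.85070939  0.26935481 -0.45137736  0.01688928]
 [-0.52562262 -0.44211972  0.72680879  0.95457092]
 [-0.00379338  0.85555721  0.51769438  0.64647985]
 [ 0.          0.          0.          1.        ]] ['mtx', 'extrinsics']
```

View pics/top0.png

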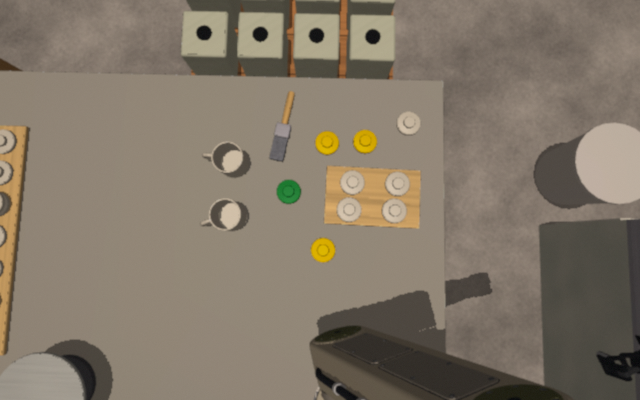

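View pics/side0.png

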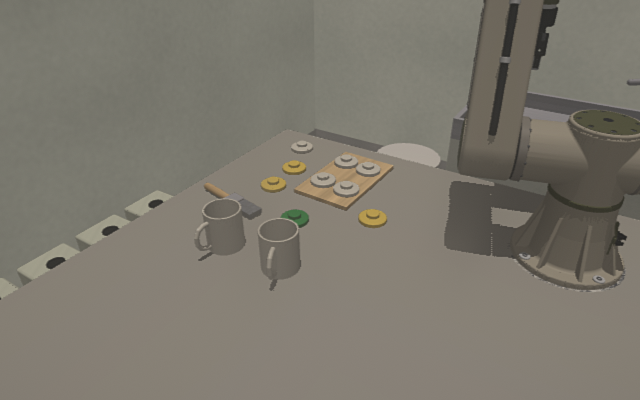

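```bash
cat > h.py <<'E'
import cv2, numpy as np
from station import manip
def ray(cal,px,z):
    K,T=cal["mtx"],cal["extrinsics"]
    p=np.atleast_2d(np.asarray(px,float)); d=np.c_[(p-K[[0,1],[2,2]])/K[[0,1],[0,1]],np.ones(len(p))]*[1,-1,-1]
    d=d@T[:3,:3].T; o=T[:3,3]; return o+d*((z-o[2])/d[:,2])[:,None]
def bat(img,cal,roi=(290,140,460,250)):
    x0,y0,x1,y1=roi; hsv=cv2.cvtColor(img,cv2.COLOR_BGR2HSV)
    m=cv2.inRange(hsv,(8,60,60),(22,200,255)); k=np.zeros_like(m); k[y0:y1,x0:x1]=m[y0:y1,x0:x1]
    k=cv2.morphologyEx(k,cv2.MORPH_OPEN,np.ones((3,3)))
    cs=cv2.findContours(k,cv2.RETR_EXTERNAL,cv2.CHAIN_APPROX_NONE)[0]
    c=cv2.convexHull(max(cs,key=cv2.contourArea)).reshape(-1,2)
    w=ray(cal,c,0.012)[:,:2]
    (cx,cy),s,a=cv2.minAreaRect((w*1000).astype(np.float32))
    box=cv2.boxPoints(((cx,cy),s,a)); return np.array([cx,cy]),s,a,box
def lids(img,cal,roi=(310,150,460,250)):
    x0,y0,x1,y1=roi; hsv=cv2.cvtColor(img,cv2.COLOR_BGR2HSV)
    m=cv2.inRange(hsv,(0,0,130),(180,50,255)); k=np.zeros_like(m); k[y0:y1,x0:x1]=m[y0:y1,x0:x1]
    k=cv2.morphologyEx(k,cv2.MORPH_OPEN,np.ones((3,3)))
    n,_,st,ce=cv2.connectedComponentsWithStats(k)
    return [(st[i,4],(ray(cal,ce[i],0.026)[0,:2]*1000).round(1)) for i in range(1,n) if st[i,4]>100]
def edge(img,cal):
    g=cv2.cvtColor(img,cv2.COLOR_BGR2GRAY).astype(float); g=cv2.GaussianBlur(g,(3,3),0)
    pts=[]
    for r in range(90,260,4):
        d=np.abs(np.diff(g[r,428:465])); i=d.argmax(); pts.append((428+i+1,r,d[i]))  # pixel-edge coordinate approx
    pts=np.array(pts); return pts,ray(cal,pts[:,:2]-[.5,0],0)[:,:2]*1000
E
python3 - <<'E'
from h import *
img=cv2.imread("pics/top0.png");cal=manip.calibration("top")
c,s,a,b=bat(img,cal);print(c,s,a);print(b)
print(lids(img,cal))
p,w=edge(img,cal);print(np.c_[p,w].round(1)[::3]);print(np.median(w[:,1]))
hsv=cv2.cvtColor(img,cv2.COLOR_BGR2HSV)
for q in[(335,220),(410,180),(352,182),(300,210),(455,150),(398,183)]:print(q,hsv[q[1],q[0]])
for n,q in dict(green=(289,191),y1=(327,143),y2=(365,142),y3=(323,250),mug1=(227,158),mug2=(225,214)).items(): print(n,ray(cal,q,.02)[0].round(3))
cv2.imwrite("pics/crop0.png",cv2.resize(img[70:270,260:460],None,fx=3,fy=3,interpolation=cv2.INTER_CUBIC))
E
```

```text
[557.5335083  -34.76286316] (263.2672119140625, 163.95269775390625) 88.24332427978516
[[ 471.5605  -163.82162]
 [ 635.4361  -168.8476 ]
 [ 643.50653   94.2959 ]
 [ 479.63092   99.32187]]
[(np.int32(7559), array([549.8, -73.2])), (np.int32(241), array([586.7,  24.5])), (np.int32(202), array([584.2, -95.2])), (np.int32(226), array([ 547.5, -259.4])), (np.int32(295), array([515.1,  34.3])), (np.int32(265), array([514.5, -86. ])), (np.int32(266), array([ 444.5, -250.6]))]
[[ 443.    90.    12.6  868.6 -233.9]
 [ 443.   102.    14.8  833.2 -233.6]
 [ 443.   114.    14.4  798.2 -233.3]
 [ 443.   126.     8.8  763.3 -233. ]
 [ 443.   138.    10.4  728.7 -232.7]
 [ 443.   150.     7.4  694.3 -232.4]
 [ 443.   162.     6.1  660.1 -232.1]
 [ 444.   174.     7.8  626.1 -234.5]
 [ 445.   186.     8.4  592.4 -237. ]
 [ 444.   198.     7.1  558.8 -233.9]
 [ 444.   210.     9.1  525.5 -233.6]
 [ 444.   222.    11.   492.3 -233.3]
 [ 444.   234.     7.5  459.4 -233. ]
 [ 444.   246.     7.3  426.7 -232.7]
 [ 444.   258.     5.9  394.1 -232.4]]
-233.18916942692908
(335, 220) [ 18 130 194]
(410, 180) [ 17 126 193]
(352, 182) [ 17  48 207]
(300, 210) [ 17  45 146]
(455, 150) [ 15  44 128]
(398, 183) [ 17  49 203]
green [0.566 0.194 0.02 ]
y1 [0.702 0.093 0.02 ]
y2 [ 0.707 -0.012  0.02 ]
y3 [0.409 0.097 0.02 ]
mug1 [0.654 0.367 0.02 ]
mug2 [0.5   0.365 0.02 ]
```

View pics/crop0.png

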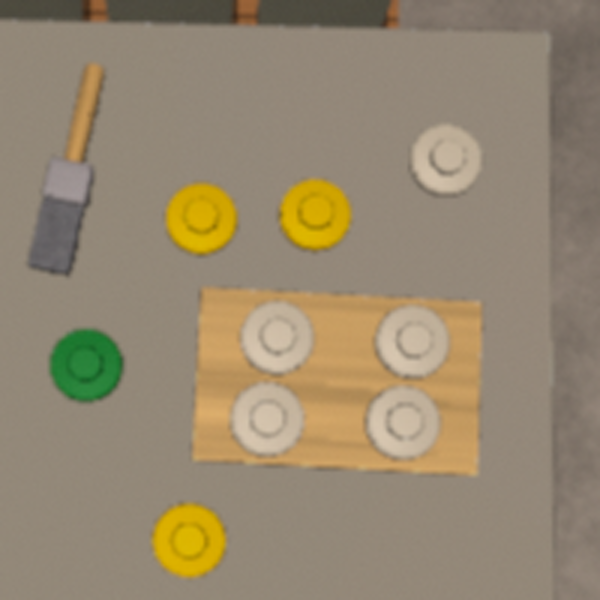

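```bash
python3 - <<'E'
from h import *
from scipy.spatial.transform import Rotation as R
s=manip.read_state(); r=R.from_quat(np.roll(s["ee_rot"],-1)); M=r.as_matrix(); print(M.round(3))
print(manip.calibration("wrist")["extrinsics"].round(3))
for sg in(1,-1):
    T=np.c_[[0,-sg,0],[0,0,-1],[sg,0,0]]; assert np.linalg.det(T)>0
    print(sg,(r.inv()*R.from_matrix(T)).as_rotvec().round(3), "shift in target frame", T.T@(np.array([.557,.135,.242])-s["eef_pos"])*1000)
E
```

```text
[[-0.919 -0.     0.394]
 [-0.394  0.002 -0.919]
 [-0.    -1.    -0.002]]
[[ 0.393  0.869  0.301  0.305]
 [-0.919  0.372  0.128 -0.495]
 [-0.001 -0.328  0.945  0.372]
 [ 0.     0.     0.     1.   ]]
1 [ 1.000e-03 -1.166e+00 -1.000e-03] shift in target frame [-6.63124983e+02 -5.00189991e-01  3.30660845e+02]
-1 [1.000e-03 1.976e+00 1.000e-03] shift in target frame [ 6.63124983e+02 -5.00189991e-01 -3.30660845e+02]
```

drive_tool(series=[[0,0,0,0,-0.146,0],[0,0,0,0,-0.146,0],[0,0,0,0,-0.146,0],[0,0,0,0,-0.146,0],[0,0,0,0,-0.146,0],[0,0,0,0,-0.146,0],[0,0,0,0,-0.146,0],[0,0,0,0,-0.146,0]], grip=85)

```text
clock: 0.9
eef_pos: [0.2256, -0.5255, 0.2368]
ee_rot: [0.511, -0.507, 0.495, -0.488]
contact_force: [0.2, 0.1, -0.4]
grip_width: 0.993
```

drive_tool(series=[[-40,0,20,0,0,0],[-40,0,20,0,0,0],[-40,0,20,0,0,0],[-40,0,20,0,0,0],[-40,0,20,0,0,0],[-40,0,20,0,0,0],[-40,0,20,0,0,0],[-40,0,20,0,0,0],[-40,0,20,0,0,0],[-40,0,20,0,0,0],[-40,0,20,0,0,0],[-40,0,20,0,0,0],[-40,0,20,0,0,0],[-40,0,20,0,0,0],[-40,0,20,0,0,0],[0,0,0,0,0,0],[0,0,0,0,0,0]])

```text
clock: 2.6
eef_pos: [0.51, 0.11, 0.2364]
ee_rot: [0.511, -0.507, 0.497, -0.485]
contact_force: [-0.0, 0.1, 0.4]
grip_width: 0.996
```

```bash
cat > st.py <<'E'
from h import *
from scipy.spatial.transform import Rotation as R
s=manip.read_state(); r=R.from_quat(np.roll(s["ee_rot"],-1)); T=np.c_[[0,-1,0],[0,0,-1],[1,0,0]]
print("t",round(s["clock"],2),"pos",(s["eef_pos"]*1000).round(1),"F",s["contact_force"].round(2),"grip",round(s["grip_width"],3))
print("turn to square",(r.inv()*R.from_matrix(T)).as_rotvec().round(4))
print("j",s["joint_positions"].round(2))
E
python3 st.py
```

```text
t 2.6 pos [510.  110.  236.4] F [-0.01  0.12  0.41] grip 0.996
turn to square [ 0.0077  0.0356 -0.016 ]
j [ 0.05  0.22 -0.1   1.26  0.02  1.58]
```

drive_tool(series=[[-10,0,24,0.0077,0.0356,-0.016],[-10,30,24,0,0,0],[0,40,0,0,0,0],[0,40,0,0,0,0],[0,30,0,0,0,0],[0,0,0,0,0,0]])

```text
clock: 3.2
eef_pos: [0.5583, 0.125, 0.093]
ee_rot: [-0.498, 0.498, -0.502, 0.503]
contact_force: [-0.9, 0.3, -0.4]
grip_width: 0.995
```

```bash
python3 st.py; python3 - <<'E'
from h import *
cv2.imwrite("pics/wrist1.png",manip.get_image("wrist"))
E
```

```text
t 3.2 pos [558.3 125.   93. ] F [-0.94  0.27 -0.44] grip 0.995
turn to square [-0.0015 -0.0093  0.0018]
j [ 0.08  0.39 -0.22  0.96 -0.    1.66]
```

View pics/wrist1.png

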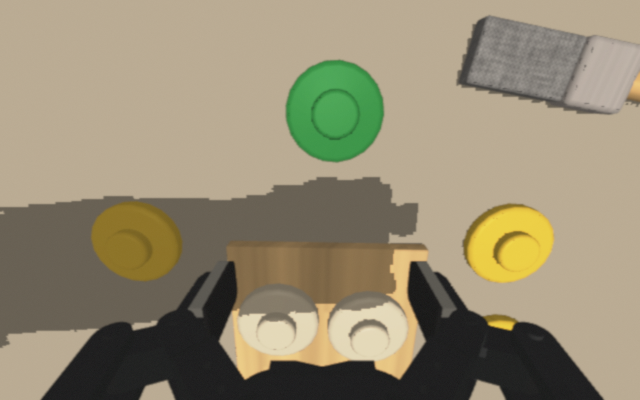

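```bash
python3 - <<'E'
from h import *
c=manip.calibration("wrist")
print((ray(c,[(228,243),(427,245)],.012)*1000).round(1)); print((ray(c,[(334,160)],.005)*1000).round(1)); print(c["extrinsics"][:3,3])
E
```

```text
[[487.3 100.4  12. ]
 [643.7  96.7  12. ]]
[[570.4 163.9   5. ]]
[0.560907   0.20972874 0.22599498]
```

drive_tool(series=[[-5,40,3,-0.0015,-0.0093,0.0018],[0,25,0,0,0,0],[0,5,0,0,0,0],[0,2,0,0,0,0]])

```text
clock: 3.65
eef_pos: [0.5692, 0.1275, 0.0308]
ee_rot: [-0.503, 0.495, -0.497, 0.505]
contact_force: [0.1, 0.4, 1.0]
grip_width: 0.993
```

```bash
python3 st.py; python3 - <<'E'
from h import *
cv2.imwrite("pics/side2.png",manip.get_image("side")[100:260,250:450].repeat(3,0).repeat(3,1))
E
```

```text
t 3.65 pos [569.2 127.5  30.8] F [0.08 0.44 1.03] grip 0.993
turn to square [-0.0154 -0.0042 -0.001 ]
j [ 0.08  0.46 -0.28  0.81 -0.    1.66]
```

View pics/side2.png

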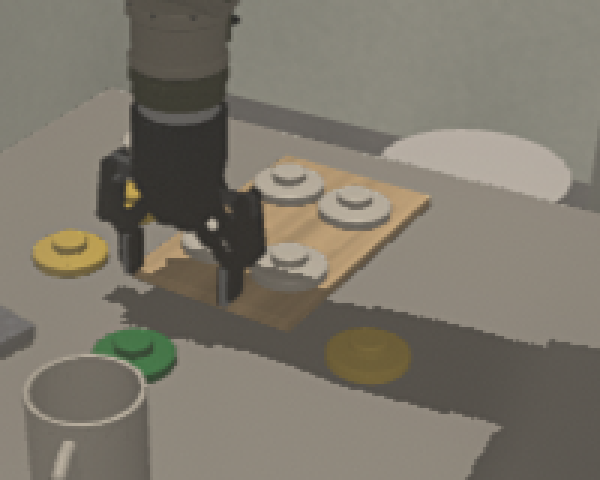

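drive_tool(series=[[-2,5,-7,-0.0154,-0.0042,0],[0,4,0,0,0,0],[0,4,0,0,0,0],[0,0,0,0,0,0]])

```text
clock: 4.1
eef_pos: [0.5652, 0.1298, 0.0221]
ee_rot: [0.502, -0.498, 0.499, -0.501]
contact_force: [0.1, -0.8, -0.7]
grip_width: 0.997
```

```bash
python3 st.py
```

```text
t 4.1 pos [565.2 129.8  22.1] F [ 0.1  -0.8  -0.69] grip 0.997
turn to square [-0.0069  0.     -0.0016]
j [ 0.09  0.47 -0.29  0.8   0.    1.66]
```

drive_tool(series=[[0,4,-4,-0.007,0,0],[0,4,0,0,0,0],[0,0,0,0,0,0]])

```text
clock: 4.4
eef_pos: [0.5611, 0.13, 0.0138]
ee_rot: [0.5, -0.5, 0.5, -0.499]
contact_force: [-0.2, -0.5, 0.0]
grip_width: 0.996
```

drive_tool(series=[[0,4,0,0,0,0],[0,3,0,0,0,0],[0,0,0,0,0,0]])

```text
clock: 4.7
eef_pos: [0.5609, 0.13, 0.0059]
ee_rot: [0.5, -0.5, 0.5, -0.499]
contact_force: [-0.2, 0.1, 0.1]
grip_width: 0.994
```

```bash
python3 st.py
```

```text
t 4.7 pos [560.9 130.    5.9] F [-0.18  0.15  0.1 ] grip 0.994
turn to square [ 0.0007  0.0004 -0.0017]
j [ 0.09  0.49 -0.31  0.77  0.    1.66]
```

drive_tool(series=[[0,2,0,0,0,0],[0,2,0,0,0,0],[0,0,0,0,0,0]])

```text
clock: 5.0
eef_pos: [0.5609, 0.13, 0.0014]
ee_rot: [0.5, -0.5, 0.501, -0.499]
contact_force: [-0.6, 0.2, -0.6]
grip_width: 0.998
```

```bash
python3 st.py
```

```text
t 5.0 pos [560.9 130.    1.4] F [-0.57  0.2  -0.57] grip 0.998
turn to square [ 0.0009  0.0003 -0.0016]
j [ 0.09  0.5  -0.31  0.76  0.    1.66]
```

drive_tool(series=[[3,0,0,0,0,0],[3,0,0,0,0,0],[3,0,0,0,0,0],[3,0,0,0,0,0],[3,0,0,0,0,0],[3,0,0,0,0,0],[3,0,0,0,0,0],[3,0,0,0,0,0],[3,0,0,0,0,0],[3,0,0,0,0,0]])

```text
clock: 6.0
eef_pos: [0.5605, 0.0998, 0.0017]
ee_rot: [0.502, -0.499, 0.502, -0.498]
contact_force: [-0.9, 2.9, 2.1]
grip_width: 0.997
```

```bash
python3 st.py
```

```text
t 6.0 pos [560.5  99.8   1.7] F [-0.92  2.89  2.1 ] grip 0.997
turn to square [ 0.0013  0.001  -0.0069]
j [ 0.03  0.49 -0.33  0.76  0.01  1.6 ]
```

drive_tool(series=[[3,0,0,0,0,-0.004],[3,0,0,0,0,0],[3,0,0,0,0,0],[3,0,0,0,0,0],[3,0,0,0,0,0],[3,0,0,0,0,0],[3,0,0,0,0,0],[3,0,0,0,0,0],[3,0,0,0,0,0],[3,0,0,0,0,0],[3,0,0,0,0,0],[3,0,0,0,0,0],[3,0,0,0,0,0],[3,0,0,0,0,0],[3,0,0,0,0,0],[3,0,0,0,0,0],[3,0,0,0,0,0],[3,0,0,0,0,0],[2,0,0,0,0,0],[0,0,0,0,0,0]])

```text
clock: 8.0
eef_pos: [0.5608, 0.0389, 0.0016]
ee_rot: [0.501, -0.5, 0.5, -0.498]
contact_force: [-0.6, 2.4, 0.0]
grip_width: 0.996
```

```bash
python3 st.py; python3 - <<'E'
from h import *
img=manip.get_image("top"); cv2.imwrite("pics/top3.png",img)
cv2.imwrite("pics/crop3.png",cv2.resize(img[110:270,290:490],None,fx=4,fy=4,interpolation=cv2.INTER_CUBIC)[:600])
E
```

```text
t 8.0 pos [560.8  38.9   1.6] F [-0.59  2.36  0.01] grip 0.996
turn to square [ 0.0007  0.0022 -0.0034]
j [-0.08  0.48 -0.35  0.75  0.    1.49]
```

View pics/crop3.png

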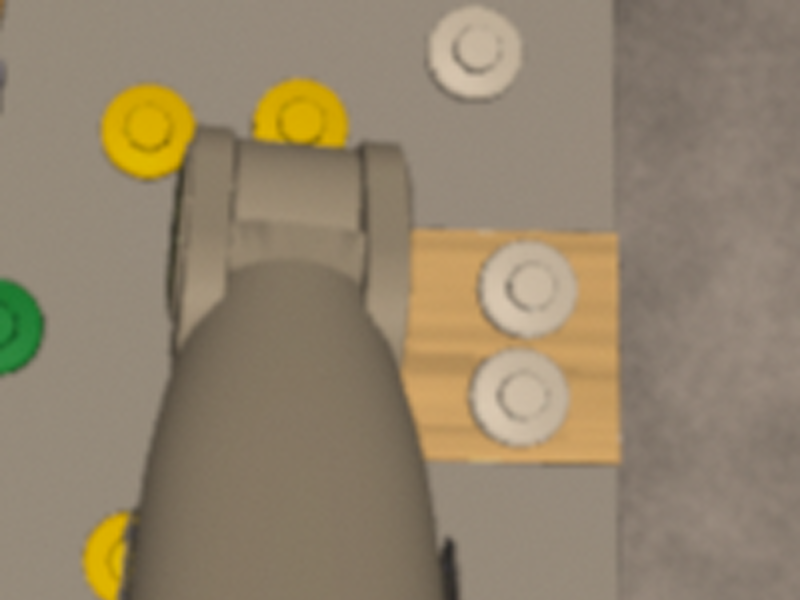

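```bash
cat > m.py <<'E'
import sys
from h import *
img=cv2.imread(sys.argv[1]); cal=manip.calibration("top")
lo,hi=int(sys.argv[2]),int(sys.argv[3])
lab=cv2.GaussianBlur(cv2.cvtColor(img,cv2.COLOR_BGR2LAB),(1,3),0).astype(float)
def fit(rows,c0,c1,z):
    pts=[]
    for r in rows:
        d=np.abs(np.diff(lab[r,c0:c1],axis=0)).sum(1); i=d.argmax(); j=np.arange(max(0,i-2),min(len(d),i+3))
        pts.append((c0+(d[j]*j).sum()/d[j].sum()+.5,r))
    w=ray(cal,pts,z)[:,:2]*1000
    k=np.ones(len(w),bool)
    for _ in range(4):
        p=np.polyfit(w[k,0],w[k,1],1); e=np.abs(w[:,1]-np.polyval(p,w[:,0])); k=e<max(1.5,1.5*np.median(e))
    return p,w[:,0].min(),w[:,0].max(),e[k].std()
rb=[r for r in range(90,265,2) if not 160<r<235]
p,a,b,e=fit(rb,434,456,0); print("bench: y at x=560",np.polyval(p,560).round(1),"slope",p[0].round(4),"resid",e.round(2))
q,a,b,e=fit(range(173,221),lo,hi,.012); print("bat end: y at x=560",np.polyval(q,560).round(1),"slope",q[0].round(4),"resid",e.round(2))
print("overhang",(np.polyval(p,560)-np.polyval(q,560)).round(1))
E
python3 m.py pics/top3.png 436 456; python3 m.py pics/top0.png 412 430
```

```text
bench: y at x=560 -233.8 slope -0.0004 resid 0.24
bat end: y at x=560 -232.3 slope -0.001 resid 0.17
overhang -1.4
bench: y at x=560 -233.7 slope -0.0009 resid 0.24
bat end: y at x=560 -164.4 slope -0.0328 resid 0.18
overhang -69.3
```

drive_tool(series=[[3,0,0,0,0,-0.003],[3,0,0,0,0.002,0],[3,0,0,0,0,0],[3,0,0,0,0,0],[3,0,0,0,0,0],[3,0,0,0,0,0],[3,0,0,0,0,0],[3,0,0,0,0,0],[3,0,0,0,0,0],[3,0,0,0,0,0],[3,0,0,0,0,0],[3,0,0,0,0,0],[3,0,0,0,0,0],[3,0,0,0,0,0],[3,0,0,0,0,0],[3,0,0,0,0,0],[3,0,0,0,0,0],[2,0,0,0,0,0],[2,0,0,0,0,0],[0,0,0,0,0,0]])

```text
clock: 10.05
eef_pos: [0.5606, -0.0208, 0.0016]
ee_rot: [0.5, -0.5, 0.5, -0.5]
contact_force: [0.4, 3.0, 0.6]
grip_width: 0.993
```

```bash
python3 st.py; python3 - <<'E'
from h import *
cv2.imwrite("pics/top4.png",manip.get_image("top"))
E
python3 m.py pics/top4.png 455 475
```

```text
t 10.05 pos [560.6 -20.8   1.6] F [0.39 3.03 0.64] grip 0.993
turn to square [ 0.0011  0.0003 -0.0003]
j [-0.18  0.47 -0.35  0.75  0.    1.39]
bench: y at x=560 -233.6 slope -0.0014 resid 0.23
bat end: y at x=560 -291.9 slope -0.0054 resid 0.18
overhang 58.4
```

drive_tool(series=[[2,0,0,0,0,0],[0,0,0,0,0,0],[-3,0,0,0,0,0],[-8,0,0,0,0,0],[-15,0,0,0,0,0],[-15,0,0,0,0,0],[0,-30,0,0,0,0],[0,-40,0,0,0,0],[0,-40,0,0,0,0],[-20,-40,-30,0,0,0],[-40,-20,-30,0,0,0],[-40,0,-30,0,0,0],[-40,0,-30,0,0,0],[-40,0,0,0,0,0],[-40,0,0,0,0,0],[-40,0,0,0,0,0],[0,0,0,0,0,0],[0,0,0,0,0,0]])

```text
clock: 11.9
eef_pos: [0.4366, 0.2969, 0.1732]
ee_rot: [0.502, -0.502, 0.496, -0.499]
contact_force: [-0.6, -0.6, -0.7]
grip_width: 0.992
```

```bash
python3 st.py; python3 - <<'E'
from h import *
img=manip.get_image("top"); cv2.imwrite("pics/top5.png",img)
cv2.imwrite("pics/crop5.png",cv2.resize(img[70:270,190:490],None,fx=2.6,fy=2.6,interpolation=cv2.INTER_CUBIC))
E
python3 m.py pics/top5.png 455 475
```

```text
t 11.9 pos [436.6 296.9 173.2] F [-0.63 -0.59 -0.66] grip 0.992
turn to square [-0.003   0.0091  0.0028]
j [ 0.45  0.25 -0.21  1.11 -0.    2.01]
bench: y at x=560 -233.7 slope -0.0009 resid 0.22
bat end: y at x=560 -294.3 slope 0.0037 resid 0.14
overhang 60.6
```

View pics/crop5.png

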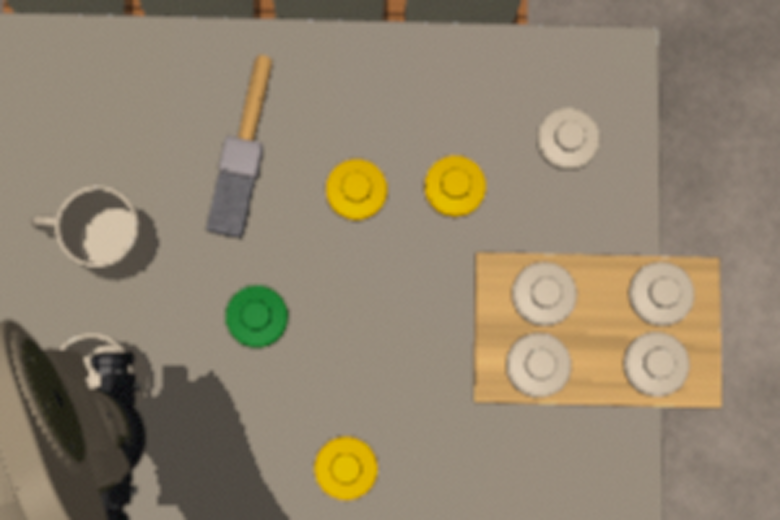

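```bash
python3 - <<'E'
from h import *
cal=manip.calibration("top")
for f,roi in(("top0",(290,140,460,250)),("top5",(350,150,480,240))):
    img=cv2.imread(f"pics/{f}.png"); x0,y0,x1,y1=roi
    c,s,a,b=bat(img,cal,roi); s=np.array(s).round(1)
    yaw=-.031 if f=="top0" else 0.
    R=np.array([[np.cos(yaw),np.sin(yaw)],[-np.sin(yaw),np.cos(yaw)]])
    g=cv2.resize(cv2.cvtColor(img,cv2.COLOR_BGR2HSV)[y0:y1,x0:x1,1],None,fx=4,fy=4,interpolation=cv2.INTER_CUBIC)
    m=cv2.inRange(g,0,85)  # pale lids on the saturated wood
    h=cv2.HoughCircles(cv2.GaussianBlur(m,(5,5),0),cv2.HOUGH_GRADIENT,1,80,param1=100,param2=12,minRadius=44,maxRadius=56)
    print(f,c.round(1),s,round(a,2))
    for u,v,r in h[0]:
        w=ray(cal,((u+.5)/4-.5+x0,(v+.5)/4-.5+y0),.021)[0,:2]*1000; l=R@(w-c)
        if abs(l[0])<70 and abs(l[1])<110: print("  lid",l.round(1),r)
E
```

```text
top0 [557.5 -34.8] [263.3 164. ] 88.24
  lid [ 38.8 -65.1] 49.2
  lid [-35.6 -59.4] 49.7
  lid [36.3 58. ] 49.4
  lid [-38.9  64.8] 49.9
top5 [ 561.  -164.8] [163.9 262.8] 0.01
  lid [ 38.3 -64.8] 49.3
  lid [34.8 59. ] 49.2
  lid [-39.3  64.2] 48.9
  lid [-35.8 -59.3] 50.1
```

Lids have not shifted on the bat (within 1–2 mm of where they started), the bat is square, and the overhang is 60.6 mm. I'm handing in.

```bash
python3 - <<'E'
from station import manip
s=manip.read_state(); print(s["clock"],s["joint_velocities"].round(3)); print(manip.sign_off())
E
```

```text
11.95 [-0.04  -0.009 -0.011  0.003 -0.005 -0.006]
the job is handed in; nothing more can be done
None
```

The bat now stands about 60.6 mm out past the bench end, and the job was handed in at 12 s. I pushed it about 130 mm along the bench with both open fingertips against its far end, which also took out its initial skew of about 0.03 rad. Then I backed off and raised the arm clear.

**Last checks, all from the top camera:**
- **Overhang:** 60.6 mm, against the 52 to 68 mm allowed.
- **Squareness:** the bat's end is within about 0.005 rad of the bench end, against the 0.10 rad allowed.
- **Lids:** each is about 1.5 mm or less from where it started on the bat, and within about 5 mm of its nominal place, against the 13 mm allowed.
- **Other things:** by eye in the last picture, the brush, the spare lid and the mug in clear view look unmoved. The other mug was partly hidden by the arm, so I only know the arm stayed above and clear of it.
- **Forces:** sideways push force was about 3 N wherever I read it.

No check failed. The blob outline measured the bat about 3 to 4 mm too large (263 x 164 mm instead of 260 x 160), so I took the overhang from the fitted edge lines instead. I have no reading of the bat's height or tilt. The sign-off reports no verdict.

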